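# Set the moisture meter for a round tin and load the tin

### The job

Get the moisture meter ready to read the sample tin. First press its round key, the one for round tins, until it stays down and the key that was in has sprung up. Then push the drawer front in to release it, pull the drawer right out, stand the tin from the drying pan upright inside the drawer's locating ring, and push the drawer home until it catches and stays shut; leave the pan and the other things on the bench as they lie.

Things in the scene. Friction and masses are not known exactly. Their poses are not given: they have to be found in the camera images.
- meter: fixed bench moisture meter: flat white case 200 mm deep (its x, pointing to its back) x 330 mm wide (its y, to its left), deck 75 mm high, hood with green display 125 mm high over the rear 80 mm. Origin: centre of its underside, 100 mm behind the front face. Drawer in the left half of the front; on the right half of the deck a row of four white keys, 38 mm apart, in any order.
- key_round_top (a point): centre of the top of the ROUND key cap, 26 mm diameter; moves with the key. Caps stand 18 mm above the deck when up, 8 mm when latched; the row lies 48 mm behind the case's front face; neighbouring caps begin 21 mm or more from this centre.
- key_round (a joint): press of the round key; 0 = up, grows as it is pressed (m), about 0.0097 when latched, stop at 0.011. One sprung latch bar interlocks the keys: a key pressed right down (about 5 N, then a firm stop) lets go the one that was in, which springs up, and itself stays down. A half press may leave none latched.
- key_square_top (a point): centre of the top of the square key cap (24 mm square), the one that is in (latched) at the start
- key_square (a joint): press of the square key; 0 = up, grows as it is pressed (m), about 0.0097 when latched, stop at 0.011. Latched at the start.
- key_oblong_top (a point): centre of the top of the narrow oblong key cap (white, 11 x 30 mm)
- key_oblong (a joint): press of the oblong key; 0 = up, grows as it is pressed (m), about 0.0097 when latched, stop at 0.011
- key_triangle_top (a point): centre of the top of the three-cornered key cap (white, about 29 mm a side)
- key_triangle (a joint): press of the three-cornered key; 0 = up, grows as it is pressed (m), about 0.0097 when latched, stop at 0.011
- drawer (a joint): sample drawer, slides along the meter's -x (m): 0 = shut and caught, 0.105 = right out (stop), -0.0115 = pressed in to its stop. Push-to-open: pressed in to the stop (about 4 N) and let go, a spring sends it out to about 0.047; beyond that it runs freely (2 N). To shut: push in to the stop (about 5 N) and let go; it returns to 0 and is held. One more push would release it.
- drawer_front (a point): middle of the drawer front's outer face, 41 mm above the bench, on a black rubber pad 100 x 16 mm; moves with the drawer. The front is a grey plate without handle, 144 mm wide (y), 11 to 69 mm above the bench; shut, it stands 13 mm clear of the case.
- drawer_rim (a point): middle of the top edge of the drawer's front plate, 69 mm above the bench, moves with the drawer. The plate is 12 mm thick, this point lies in mid-thickness (13 mm from the plate's back to point drawer_front). Behind it the drawer is open at the top, with sides only 24 mm above the bench: once it has come out, fingertips can go down behind the plate and draw it out.
- seat (a point): centre of the drawer's floor inside the locating ring, 12 mm above the bench, 71 mm behind point drawer_front; moves with the drawer. Ring: 75 mm inner, 85 mm outer diameter, 5 mm high. The drawer is 118 mm wide inside. Right out, the seat lies 60 mm before the case.
- tin: round closed aluminium sample tin, 64 mm body diameter (67 mm at the lid, which stays on), 44 mm high, about 55 g; origin at the centre of its underside, z up. It stands in the drying pan.
- drying_pan: loose square steel drying pan about 190 mm x 190 mm, walls 40 mm high, floor 2 mm thick, origin at the centre of its underside; to be left where it is
- flat_brush: flat paint brush, 206 x 38 x 13 mm, lying on the bench; origin under its middle; bystander
- screwdriver: screwdriver, 206 x 25 mm, lying on the bench; origin under its middle; bystander
- dish: crimped aluminium dish, 96 mm diameter, 8 mm high, origin at the centre of its underside; bystander
- sieve_brush: wooden sieve brush, 175 x 31 x 31 mm, lying on the bench; origin under its middle; bystander
Mind the look-alikes: they are no part of the job. What is meant by the tin is not turquoise or yellow, and is the larger of those in its own colour.

How it is judged:
By the outcome, as a careful person would: the job done as asked, in the order asked, and still so for the second after the job is handed in, with the robot touching nothing.
It also fails if it takes over 64 s, if anything falls off the work surface, if the arm or the gripper's body presses on something with over 40 N, if the wrist force passes 120 N, or if a joint passes its speed limit or range.

### The arm

A 6-joint arm with a two-finger parallel gripper is mounted at the origin on a cart in front of the work surface, level with it; the furniture and walls round the work are solid. World frame = base frame: x ahead of the robot, y to its left, z up, the work surface at z = 0. Lengths are in m, angles in rad, forces in N, time in s.
With the tool pointing down it reaches from about 0.275 to 0.725 m from the base axis. Payload 15.9 kg.
Tool frame: the origin (TCP) lies midway between the tips of the shut fingers; the grasp point (between the pads) lies ctrl.grip_depth behind it (ctrl.grip_depth is the distance from the TCP to the grasp point, in m); z points along the fingers, y is the direction in which the jaws open and shut (so a half turn about z gives the same grasp; the last joint's range is limited). The gripper opens to 85 mm and grips with 20 to 120 N. Pads are 22 mm wide; open, the fingers measure 114 mm over their backs; the gripper's body (76 mm by 85 mm) begins 54 mm behind the grasp point. The pads swing forward as they close: fully open they stand 13 mm farther back than shut.
Start: joints at [-1.166, 0.213, -0.034, 1.323, 0, 1.571], TCP at [0.197, -0.46, 0.231] pointing down, gripper open.
Joint ranges: [-2.98, 2.98], [-0.74, 1.72], [-1.14, 1.35], [-2.1, 2.04], [-1.57, 1.44], [-3.14, 3.14]. Speed limits (rad/s): [1.89, 1.89, 2.39, 2.57, 3.14, 3.14].

### API

Orientations are given as a unit quaternion [x, y, z, w].
In Python, from rig import ctrl gives the robot as it stands.
- The arm moves only by the tool jog_arm, never from a script. Its argument "steps" is one flat list of numbers, 7 for each row, row after row: the shift along the tool's x, y, z in cm, then the turn, a rotation vector about the tool's x, y, z in rad, then the opening, from 0 (shut) to 1 (fully open). A call has 1 to 20 rows; each row shifts and turns the commanded pose from where the row before left it, along the tool's axes as they then stand; what a row does not reach is not made up. A row lasts 1/12 s, in which the tool goes at most 41.7 mm and 7.16 degrees, less where a joint would pass 70% of its speed; a pose out of reach is approached as far as the arm can. A call is refused whole if a number of a shift passes 4.17 or a number of a turn 0.125, either way. A call with a gripper value outside its range is refused whole. The fingers move at their own pace and stop on an object; "force" is the grip in N (left out, the last holds). Time passes only in rows, so rows that do not move let the fingers close. It gives the time, the measured TCP pose, the force and the opening at its end, in the units of the state.
- ctrl.get_state(): the state, without advancing time (a new reading comes with each control period).
- ctrl.get_image(name): name is "side" or "top" or "wrist"; returns (picture, depth): 480x640x3 uint8, red, green, blue; 480x640 float32, m along the optical axis (not along the pixel's ray), 0 where there is no reading.
- ctrl.camera_info(name): a dict with "mtx" (3x3 intrinsics, pixels), "dist" ([k1, k2, p1, p2, k3] as OpenCV has them; the pictures are not rectified), "R" (3x3) and "t" (3): a world point X has camera coordinates R X + t; the wrist camera has in their place "T_tool_cam" (4x4, takes a point from camera to tool coordinates, whose origin is the TCP and whose axes are the flange's). Camera axes: x right, y down, z forward; pixel columns grow to the right and rows downward; lengths in m; the calibration is good to about 2 mm. A picture is of the moment at which its call begins: read the wrist's pose just before it. camera_info takes no time and is no camera call.
- ctrl.finish_job(): hands the job in, once; it reports no verdict.
The state is a dict: "time": time; "q": joint angles; "joint_velocities": joint speeds; "tau": joint torques, N m; "position": TCP position; "eef_rot": TCP orientation; "ft_force": force on the tool from outside, world axes, zero at the start; "ft_torque": the same for the moment, N m; "finger_gap": finger opening in m.
Only numpy, scipy, OpenCV 4.12 (cv2) and the standard library are available. Lean on these libraries where they do the work, as an engineer would, in place of code of your own. Each camera call takes 0.05 s, during which the arm holds its last target.

## Working session

There is one attempt and no reset: what is moved stays moved. The work goes in short steps, Python scripts to look and compute and a tool call to move; the robot and the scene stay as the last step left them, time stands still between calls to the robot, and variables do not carry over. Pictures are saved under pics/ and viewed, and the job is handed in when it is done.

Besides the shell and the picture viewer there is one more tool, called after "Request:" as name(argument=value, ...) on one line, values as JSON. jog_arm: Moves the arm, as the interface text tells. Its arguments: {"type":"object","properties":{"steps":{"type":"array","items":{"type":"number"}},"force":{"type":"number"}},"required":["steps"]}

```bash
ls; mkdir -p pics
cat > h.py <<'E'
import numpy as np, cv2, json
from scipy.spatial.transform import Rotation as Rn
from rig import ctrl
def snap(name,tag):
    s=ctrl.get_state(); im,d=ctrl.get_image(name); info=ctrl.camera_info(name)
    if 'R' in info: R=np.array(info['R']);t=np.array(info['t'])
    else:
        T=np.array(info['T_tool_cam']); W=np.eye(4);W[:3,:3]=Rn.from_quat(s['eef_rot']).as_matrix();W[:3,3]=s['position']
        M=np.linalg.inv(W@T);R=M[:3,:3];t=M[:3,3]
    cv2.imwrite(f'pics/{tag}.png',im[:,:,::-1])
    np.savez(f'pics/{tag}.npz',im=im,d=d,R=R,t=t,K=np.array(info['mtx']),D=np.array(info['dist']))
    return load(tag)
def load(tag): return dict(np.load(f'pics/{tag}.npz'))
def ray(v,u,w):
    p=cv2.undistortPoints(np.array([[[u,w]]],float),v['K'],v['D'])[0,0]
    return np.array([p[0],p[1],1.])
def at_z(v,u,w,z):
    r=v['R'].T@ray(v,u,w); c=-v['R'].T@v['t']; return c+r*(z-c[2])/r[2]
def at_d(v,u,w):
    z=float(v['d'][int(round(w)),int(round(u))]); return v['R'].T@(ray(v,u,w)*z-v['t'])
def proj(v,P):
    return cv2.projectPoints(np.array(P,float).reshape(-1,1,3),cv2.Rodrigues(v['R'])[0],v['t'],v['K'],v['D'])[0].reshape(-1,2)
def crop(v,tag,x0,y0,x1,y1,s):
    cv2.imwrite(f'pics/{tag}.png',cv2.resize(v['im'][y0:y1,x0:x1,::-1],None,fx=s,fy=s,interpolation=cv2.INTER_CUBIC))
E
python3 - <<'E'
from h import *
for n in ('top','side'): 
    v=snap(n,n+'0'); print(n,-v['R'].T@v['t'])
print(ctrl.get_state(),ctrl.grip_depth, ctrl.camera_info('wrist'))
E
```

```text
pics
top [0.27894851 0.07060923 1.37603824]
side [0.1017482  1.00197875 0.95781203]
{'time': 0.1, 'q': array([-1.16600263e+00,  2.13282304e-01, -3.49767993e-02,  1.32350241e+00,
        2.70737565e-05,  1.57077958e+00]), 'joint_velocities': array([1.34346911e-03, 6.26294531e-06, 2.29518095e-03, 9.38588725e-04,
       1.39958351e-03, 1.19952386e-03]), 'tau': array([ 3.92532138e-04, -6.87247539e+01,  4.87806237e+01,  1.22161279e-02,
       -3.19589390e-05, -1.58214380e-06]), 'position': array([ 0.19680366, -0.45931128,  0.23088572]), 'eef_rot': array([ 9.79585786e-01,  2.01026004e-01, -8.37458259e-05, -4.75466730e-04]), 'ft_force': array([-0.24821905,  0.20287949, -0.2707494 ]), 'ft_torque': array([-0.00563795,  0.02923603, -0.02041087]), 'finger_gap': 0.08548840975057458} 0.0187 {'mtx': array([[345.86604043,   0.        , 330.93994128],
       [  0.        , 345.86604043, 239.85041405],
       [  0.        ,   0.        ,   1.        ]]), 'dist': array([-0.05182427,  0.        ,  0.        ,  0.        ,  0.        ]), 'T_tool_cam': array([[ 5.66993872e-05, -9.65744671e-01, -2.59494177e-01,
         6.58381001e-02],
       [ 9.99999869e-01,  1.86978062e-04, -4.77365960e-04,
        -1.80832798e-04],
       [ 5.09533351e-04, -2.59494116e-01,  9.65744554e-01,
        -1.42392031e-01],
       [ 0.00000000e+00,  0.00000000e+00,  0.00000000e+00,
         1.00000000e+00]])}
```

View pics/top0.png

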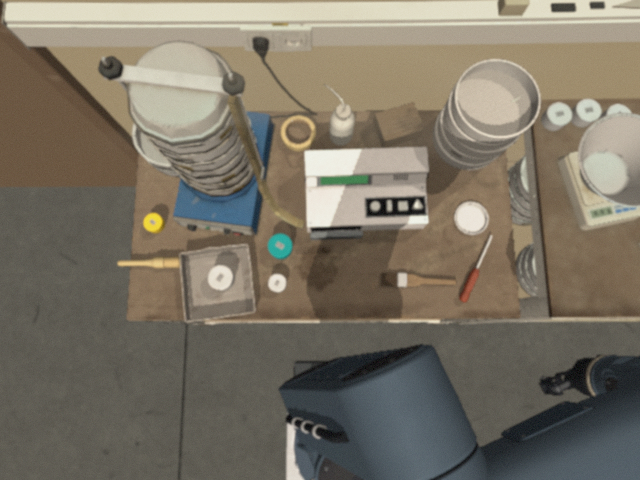

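View pics/side0.png

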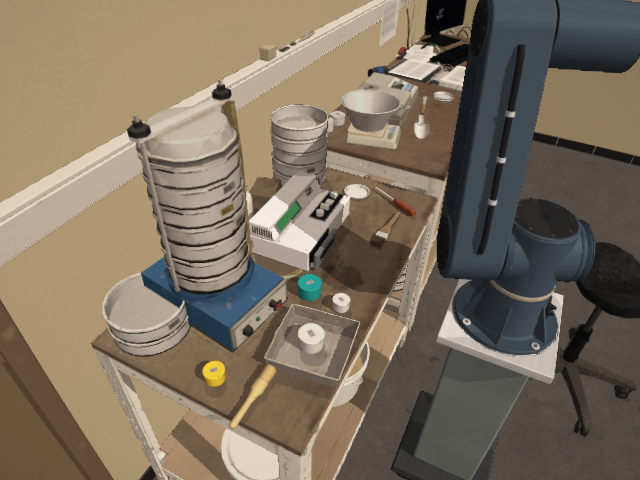

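The top view shows the candidate tins: white in the pan (220,277), small white (277,283), turquoise (280,246) and yellow (153,222). I choose the white one in the pan. The meter is at about (366,190), with its keys at about (377–418,207). I'll check with close crops.

Run:
```python
from h import *
v=load('top0'); crop(v,'c_meter',290,140,440,250,5); crop(v,'c_pan',170,230,300,325,6)
for n,u,w in [('tin',220,277),('small',277,283),('deckkey',377,206),('casefrontR',427,223),('hood',310,152),('caseBL',305,149),('caseFL',306,229),('caseBR',426,149),('pancorner',181,247),('fence',300,170)]:
    print(n,at_d(v,u,w))
s=load('side0'); crop(s,'c_smeter',240,170,360,270,6)
print('side tin',at_d(s,312,331))
```

```text
tin [0.43182063 0.34033608 0.04577216]
small [0.41584285 0.1868884  0.03218943]
deckkey [ 0.61484783 -0.08517847  0.0941158 ]
casefrontR [ 0.57402632 -0.22383097  0.06318321]
hood [0.7563893  0.09386656 0.12820698]
caseBL [0.81256129 0.11083482 0.00601563]
caseFL [0.57227671 0.10826523 0.0036374 ]
caseBR [ 0.7636141  -0.21732072  0.12472353]
pancorner [0.5223231  0.46151585 0.005147  ]
fence [7.49923818e-01 1.25721563e-01 2.27179186e-04]
side tin [0.43001295 0.33437872 0.04547579]
```

View pics/c_meter.png

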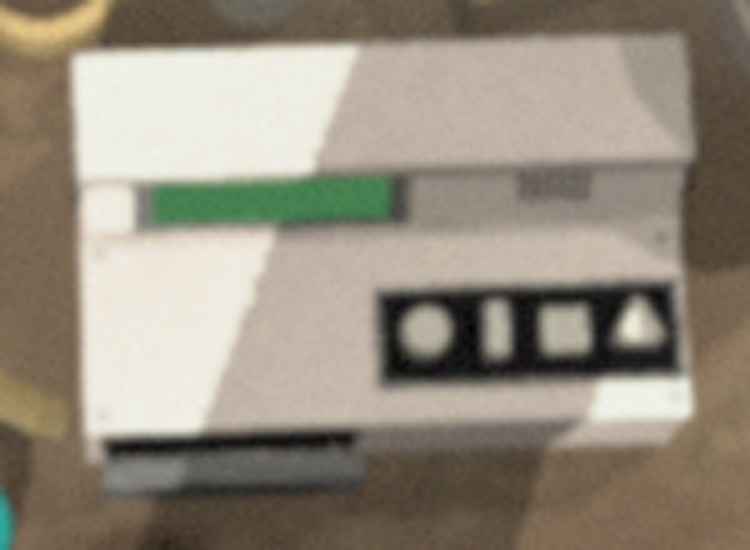

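View pics/c_pan.png

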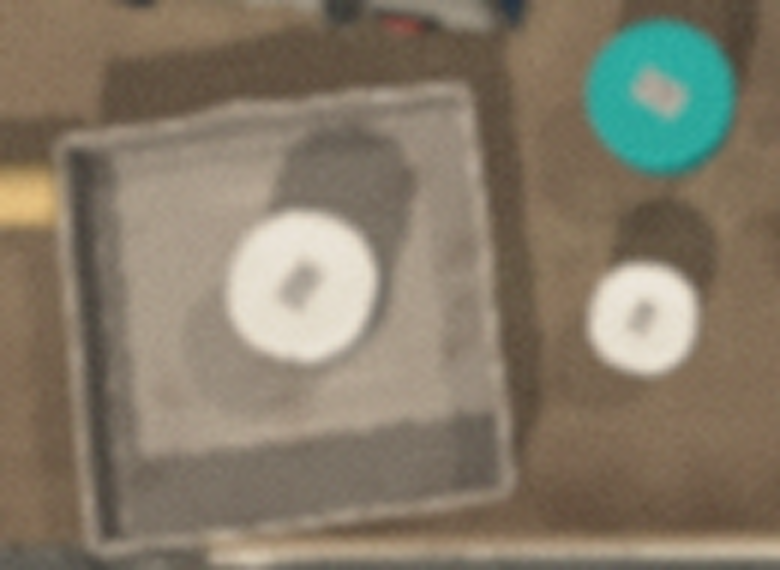

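View pics/c_smeter.png

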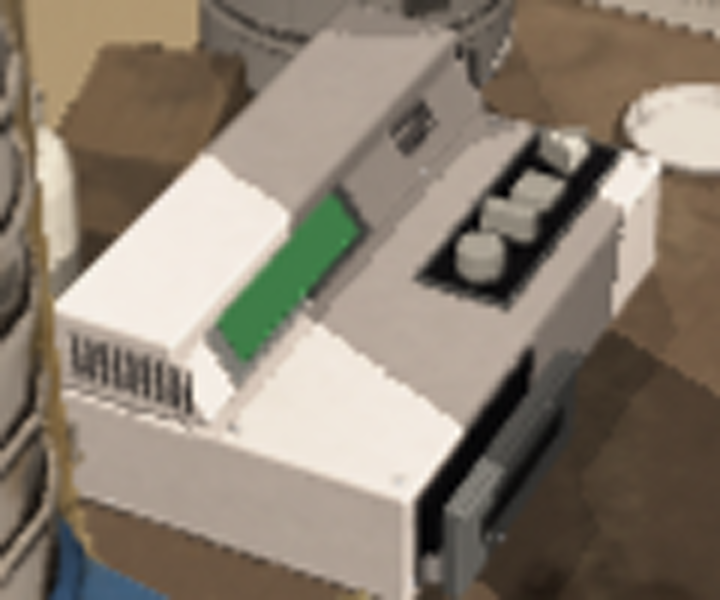

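```bash
cat >> h.py <<'E'
def meter_pts(p,L):
    c,s=np.cos(p[2]),np.sin(p[2]); L=np.asarray(L,float)
    return np.c_[p[0]+c*L[:,0]-s*L[:,1],p[1]+s*L[:,0]+c*L[:,1],L[:,2]]
E
python3 - <<'E'
from h import *
from scipy.optimize import least_squares
v=load('top0')
L=[[-.1,.165,.075],[-.1,-.165,.075],[.1,.165,.125],[.1,-.165,.125]]
uv=np.array([[84,433],[691,414],[72,53],[687,37]])/5+[290,140]-0.4
f=lambda p:(proj(v,meter_pts(p,L))-uv).ravel()
r=least_squares(f,[.67,-.05,0]);print(r.x,r.fun)
k=at_z(v,375.2,205.6,.093);print('key',k)
c,s=np.cos(r.x[2]),np.sin(r.x[2]);d=k[:2]-r.x[:2];print('key in meter',c*d[0]+s*d[1],-s*d[0]+c*d[1])
# tin, circle on lid z=.046
print('tin',at_z(v,170+302/6-.4,230+286/6-.4,.046))
for u,w in [(65,142),(467,90),(510,490),(100,547)]: print('pan',at_z(v,170+u/6-.4,230+w/6-.4,.04))
print('drawer plate ends',at_z(v,290+103/5,140+492/5,.069),at_z(v,290+362/5,140+485/5,.069))
s=load('side0')
print('tin side',at_z(s,312,330,.046))
E
```

```text
[ 0.66748181 -0.05709194  0.02157118] [-0.18350144  0.29840286  0.32879365  0.70265894  0.0015277  -0.37608909
 -0.14810413 -0.65793545]
key [ 0.61628662 -0.08050878  0.093     ]
key in meter -0.05168836719602889 -0.022307131459967773
tin [0.43107143 0.34044532 0.046     ]
pan [0.49866825 0.45225966 0.04      ]
pan [0.52158238 0.26893658 0.04      ]
pan [0.33961229 0.24549535 0.04      ]
pan [0.315961  0.4273962 0.04     ]
drawer plate ends [0.53220513 0.0940505  0.069     ] [ 0.53511936 -0.04618088  0.069     ]
tin side [0.4312815  0.33191283 0.046     ]
```

Request:
jog_arm(steps=[0,0,0,0,0,0.096,0,0,0,0,0,0,0.096,0,0,0,0,0,0,0.096,0,0,0,0,0,0,0.096,0,2.94,-2.8,0,0,0,0,0,2.94,-2.8,0,0,0,0,0,2.94,-2.8,0,0,0,0,0,2.94,-2.8,0,0,0,0,0,2.94,-2.8,0,0,0,0,0,2.94,-2.8,0,0,0,0,0,2.94,-2.8,0,0,0,0,0,2.94,-2.8,0,0,0,0,0,2.94,-2.8,0,0,0,0,0,2.94,-2.8,0,0,0,0,0,2.94,-2.8,0,0,0,0,0,2.94,-2.8,0,0,0,0,0,2.94,-2.8,0,0,0,0,0,2.94,-2.8,0,0,0,0,0,0,0,0,0,0,0,0])

```text
time: 1.68
position: [0.6034, -0.0542, 0.2295]
eef_rot: [1.0, 0.013, -0.001, -0.001]
ft_force: [0.8, -0.0, 0.5]
finger_gap: 0.0
```

```bash
cat >> h.py <<'E'
def st():
    s=ctrl.get_state(); R=Rn.from_quat(s['eef_rot']).as_matrix()
    print('t',round(s['time'],2),'p',np.round(s['position'],4),'xax',np.round(R[:,0],4),'zax',np.round(R[:,2],4),'F',np.round(s['ft_force'],1),'gap',round(s['finger_gap'],4)); return s,R
def to(P):
    s,R=st(); print('tool shift cm',np.round(100*R.T@(np.array(P)-s['position']),2))
E
python3 - <<'E'
from h import *
st(); v=snap('wrist','w1')
E
```

```text
t 1.68 p [ 0.6034 -0.0542  0.2295] xax [ 0.9997  0.0251 -0.0011] zax [-0.0012  0.0014 -1.    ] F [ 0.8 -0.   0.5] gap 0.0
```

View pics/w1.png

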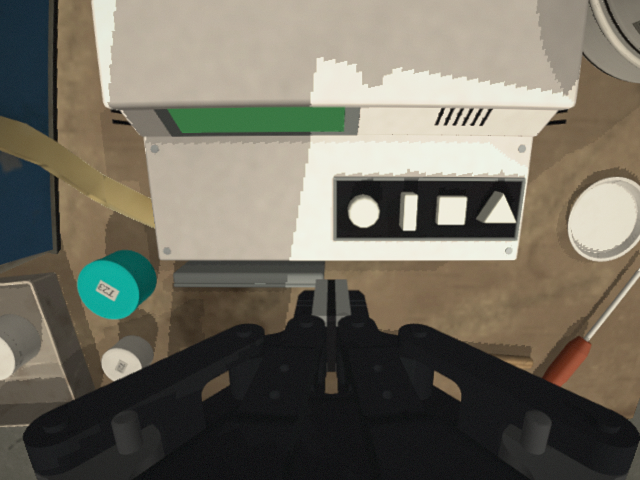

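Run:
```python
from h import *
from scipy.optimize import least_squares
v=load('w1')
k=at_z(v,363.5,211,.093); print('round',k, at_d(v,363,211), 'sq',at_d(v,451,210))
L=[[-.1,.165,.075],[-.1,-.165,.075]]
print(at_z(v,160,261,.075),at_z(v,517,261,.075))
print('plate',at_z(v,174,281,.069),at_z(v,323,281,.069))
to([k[0],k[1],.11])
```

```text
round [ 0.61908597 -0.07977966  0.093     ] [ 0.61886532 -0.07948392  0.09183407] sq [ 0.62017218 -0.15527902  0.08289197]
[0.56504461 0.10227956 0.075     ] [ 0.57341066 -0.22505983  0.075     ]
plate [0.54326083 0.09396638 0.069     ] [ 0.54736979 -0.04748481  0.069     ]
t 1.73 p [ 0.6017 -0.0564  0.2297] xax [ 0.9997  0.0246 -0.0017] zax [-1.8e-03  5.0e-04 -1.0e+00] F [-0.4 -1.  -0.8] gap 0.0
tool shift cm [ 1.7   2.39 11.97]
```

Request:
jog_arm(steps=[0.4,0.6,3,0,0,0,0,0.4,0.6,3,0,0,0,0,0.4,0.6,3,0,0,0,0,0.4,0.55,3,0,0,0,0,0,0,0,0,0,0,0,0,0,0,0,0,0,0])

```text
time: 2.23
position: [0.6153, -0.0828, 0.1108]
eef_rot: [1.0, 0.01, -0.002, -0.0]
ft_force: [-0.3, -0.7, 0.8]
finger_gap: -0.0
```

Run:
```python
from h import *
to([.6185,-.0797,.0835])
snap('wrist','w2')
```

```text
t 2.23 p [ 0.6153 -0.0828  0.1108] xax [ 0.9998  0.0197 -0.003 ] zax [-3.e-03  3.e-04 -1.e+00] F [-0.3 -0.7  0.8] gap -0.0
tool shift cm [ 0.34 -0.3   2.73]
```

View pics/w2.png

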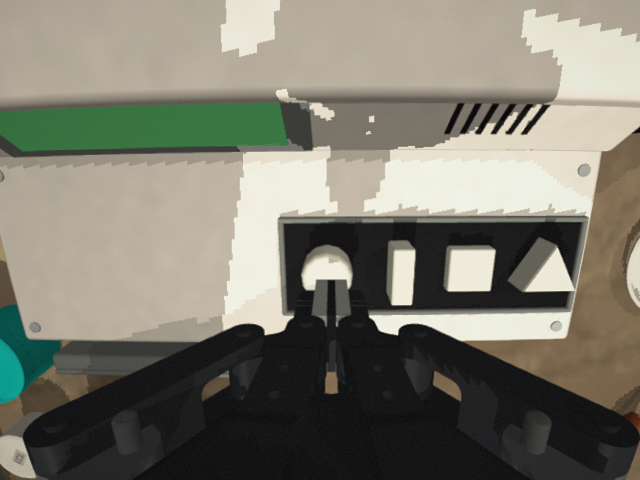

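Request:
jog_arm(steps=[0.2,-0.15,1.0,0,0,0,0,0,0,0.6,0,0,0,0,0,0,0.3,0,0,0,0,0,0,0.3,0,0,0,0,0,0,0.2,0,0,0,0,0,0,0.2,0,0,0,0,0,0,0,0,0,0,0])

```text
time: 2.87
position: [0.6186, -0.0807, 0.0851]
eef_rot: [1.0, 0.01, -0.0, -0.0]
ft_force: [0.2, 0.8, 0.7]
finger_gap: 0.0001
```

Run:
```python
from h import *
for i in range(3): st()
```

```text
t 2.87 p [ 0.6186 -0.0807  0.0851] xax [ 9.998e-01  2.080e-02 -2.000e-04] zax [-2.e-04  0.e+00 -1.e+00] F [0.2 0.8 0.7] gap 0.0001
t 2.87 p [ 0.6186 -0.0807  0.0851] xax [ 9.998e-01  2.080e-02 -2.000e-04] zax [-2.e-04  0.e+00 -1.e+00] F [0.2 0.8 0.7] gap 0.0001
t 2.87 p [ 0.6186 -0.0807  0.0851] xax [ 9.998e-01  2.080e-02 -2.000e-04] zax [-2.e-04  0.e+00 -1.e+00] F [0.2 0.8 0.7] gap 0.0001
```

Request:
jog_arm(steps=[0,0,0.2,0,0,0,0,0,0,0.1,0,0,0,0,0,0,0,0,0,0,0])

```text
time: 3.12
position: [0.6188, -0.0808, 0.0822]
eef_rot: [1.0, 0.01, 0.0, 0.0]
ft_force: [-0.1, -0.3, 1.7]
finger_gap: -0.0001
```

Request:
jog_arm(steps=[0,0,0.1,0,0,0,0,0,0,0,0,0,0,0])

```text
time: 3.28
position: [0.6188, -0.0808, 0.082]
eef_rot: [1.0, 0.01, 0.0, 0.0]
ft_force: [-1.9, 0.2, 9.1]
finger_gap: 0.0003
```

Request:
jog_arm(steps=[0,0,0.1,0,0,0,0,0,0,0,0,0,0,0])

```text
time: 3.45
position: [0.6189, -0.0808, 0.0818]
eef_rot: [1.0, 0.01, 0.001, 0.0]
ft_force: [-7.0, 0.9, 18.7]
finger_gap: 0.0
```

Request:
jog_arm(steps=[0,0,-0.5,0,0,0,0,0,0,-3,0,0,0,0,-1,0,-3,0,0,0,0,-1.5,-0.5,-3,0,0,0,0,0,0,0,0,0,0,0])

```text
time: 3.87
position: [0.5942, -0.0762, 0.1813]
eef_rot: [1.0, 0.01, 0.003, 0.0]
ft_force: [0.1, 0.8, 0.3]
finger_gap: -0.0004
```

Run:
```python
from h import *
st();v=snap('wrist','w3')
```

```text
t 3.87 p [ 0.5942 -0.0762  0.1813] xax [0.9998 0.0207 0.0066] zax [ 6.6e-03 -8.0e-04 -1.0e+00] F [0.1 0.8 0.3] gap -0.0004
```

View pics/w3.png

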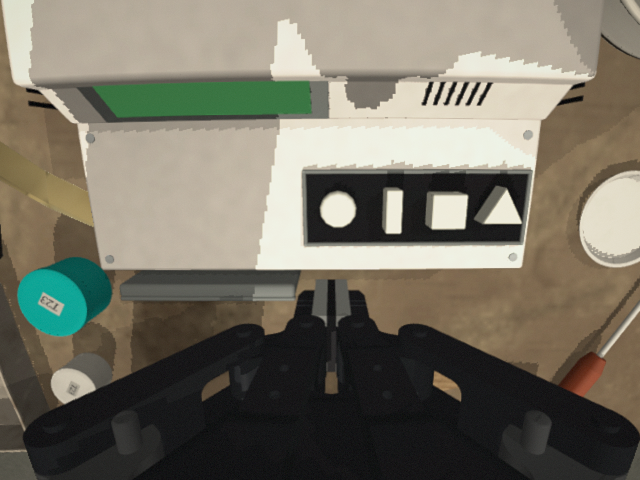

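Run:
```python
from h import *
v=load('w3')
for n,u,w in [('round',338,209),('obl',396,211),('sq',449,211),('tri',502,209),('deck',200,190)]: print(n,at_d(v,u,w))
a,b=at_z(v,121,297,.069),at_z(v,298,296,.069);print('plate front top',a,b,(a+b)/2)
to([.5,.024,.15])
```

```text
round [ 0.61821601 -0.08036787  0.08182699]
obl [ 0.61948075 -0.11953449  0.09243957]
sq [ 0.62050191 -0.15548209  0.09354691]
tri [ 0.6225775  -0.19272209  0.0922623 ]
deck [0.62919509 0.01918947 0.07605313]
plate front top [0.54053304 0.09410907 0.069     ] [ 0.54534347 -0.05060755  0.069     ] [0.54293826 0.02175076 0.069     ]
t 3.92 p [ 0.5945 -0.0763  0.1787] xax [0.9998 0.0209 0.005 ] zax [ 5.e-03 -7.e-04 -1.e+00] F [ 0.7  0.6 -1.3] gap 0.0001
tool shift cm [ -9.25 -10.23   2.82]
```

Request:
jog_arm(steps=[-2.3,-2.5,0,0,0,0,0,-2.3,-2.5,0,0,0,0,0,-2.3,-2.5,0,0,0,0,0,-2.35,-2.5,1,0,0,0,0,0,0,3,0,0,0,0,0,0,3,0,0,0,0,0,0,3,0,0,0,0,0,0,3,0,0,0,0,0,0,1.8,0,0,0,0,0,0,0,0,0,0,0,0,0,0,0,0,0,0])

```text
time: 4.83
position: [0.4984, 0.0163, 0.0266]
eef_rot: [1.0, 0.015, -0.001, -0.003]
ft_force: [1.2, 0.1, 0.5]
finger_gap: -0.0001
```

Run:
```python
from h import *
to([.531,.0222,.03])
v=snap('side','s2'); crop(v,'s2c',230,160,470,340,3.3)
```

```text
t 4.83 p [0.4984 0.0163 0.0266] xax [ 0.9996  0.0295 -0.0025] zax [-0.0026  0.005  -1.    ] F [1.2 0.1 0.5] gap -0.0001
tool shift cm [ 3.28 -0.5  -0.34]
```

View pics/s2c.png

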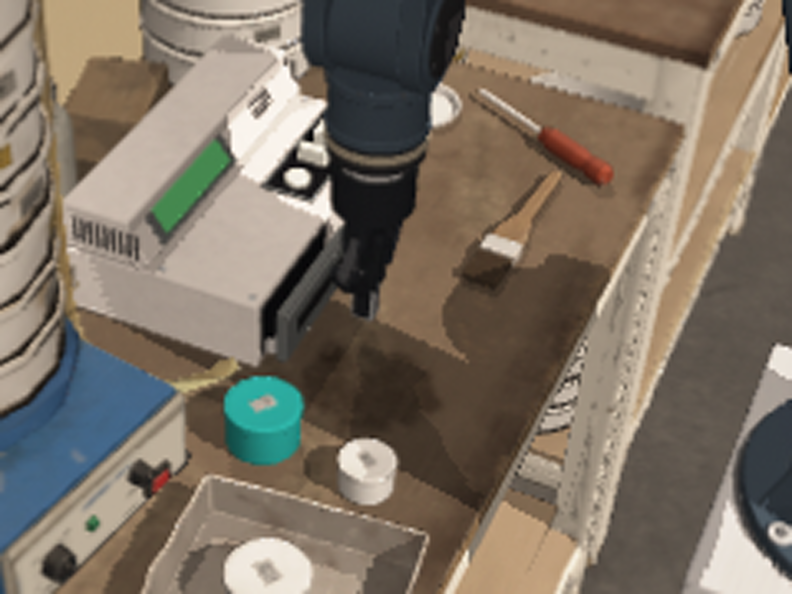

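The fingers stand clear in front of the drawer front, and the key row at crop (300,165) is unobstructed. Next I push.

Request:
jog_arm(steps=[1.5,-0.4,-0.4,0,0,0,0,1.2,0,0,0,0,0,0,0.6,0,0,0,0,0,0,0.4,0,0,0,0,0,0,0.3,0,0,0,0,0,0,0,0,0,0,0,0,0])

```text
time: 5.38
position: [0.5392, 0.0195, 0.0316]
eef_rot: [1.0, 0.016, -0.0, -0.003]
ft_force: [-2.9, -1.2, 1.0]
finger_gap: -0.0002
```

Request:
jog_arm(steps=[0.15,0,0,0,0,0,0,0,0,0,0,0,0,0])

```text
time: 5.55
position: [0.5404, 0.0196, 0.0314]
eef_rot: [1.0, 0.016, -0.0, -0.003]
ft_force: [-3.2, -1.3, 1.7]
finger_gap: -0.0
```

Request:
jog_arm(steps=[0.15,0,0,0,0,0,0,0,0,0,0,0,0,0])

```text
time: 5.72
position: [0.5416, 0.0196, 0.0312]
eef_rot: [1.0, 0.016, -0.001, -0.003]
ft_force: [-6.6, -1.7, 3.6]
finger_gap: 0.0
```

Request:
jog_arm(steps=[0.1,0,0,0,0,0,0,0,0,0,0,0,0,0])

```text
time: 5.88
position: [0.5417, 0.0196, 0.0311]
eef_rot: [1.0, 0.016, -0.001, -0.003]
ft_force: [-12.2, -1.1, 8.4]
finger_gap: 0.0004
```

Request:
jog_arm(steps=[-1,0,0,0,0,0,0,-2.5,0,0,0,0,0,0,-2.5,0,0,0,0,0,0,-2.5,0,0,0,0,0,0,-0.5,0,0,0,0,0,0,0,0,-3,0,0,0,0,0,0,-3,0,0,0,0,0,0,-3,0,0,0,0,0,0,0,0,0,0,0])

```text
time: 6.63
position: [0.4566, 0.0163, 0.1267]
eef_rot: [1.0, 0.016, 0.004, -0.004]
ft_force: [2.4, -0.2, 0.8]
finger_gap: -0.0
```

Run:
```python
from h import *
st();v=snap('wrist','w4')
```

```text
t 6.63 p [0.4566 0.0163 0.1267] xax [0.9994 0.0324 0.008 ] zax [ 0.0078  0.0072 -0.9999] F [ 2.4 -0.2  0.8] gap -0.0
```

View pics/w4.png

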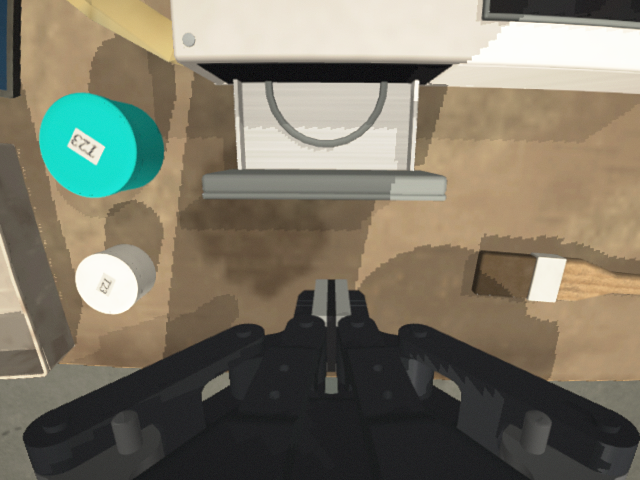

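Run:
```python
from h import *
v=load('w4')
a,b=at_z(v,204,180,.069),at_z(v,446,184,.069);print('plate top mid ends',a,b,(a+b)/2)
print(at_z(v,325,172,.069), at_z(v,325,193,.069), at_d(v,325,185))
to([.526,.0225,.127])
```

```text
plate top mid ends [0.50223381 0.09221004 0.069     ] [ 0.50453395 -0.04785405  0.069     ] [0.50338388 0.02217799 0.069     ]
[0.50884443 0.02218879 0.069     ] [0.49684674 0.02184704 0.069     ] [0.50142561 0.02198468 0.06869043]
t 6.68 p [0.4558 0.0163 0.1242] xax [0.9995 0.0324 0.006 ] zax [ 0.0058  0.0071 -1.    ] F [-0.   0.5 -0.6] gap 0.0
tool shift cm [ 7.04 -0.39 -0.23]
```

Request:
jog_arm(steps=[2.7,-0.2,0,0,0,0.01,0,2.7,-0.2,0,0,0,0,0,2.7,0,0,0,0,0,0,0,0,0,0,0,0,0,0,0,2.5,0,0,0,0,0,0,2.5,0,0,0,0,0,0,2.5,0,0,0,0,0,0,0,0,0,0,0,0,0,0,0,0,0,0])

```text
time: 7.43
position: [0.5332, 0.0186, 0.0455]
eef_rot: [1.0, 0.014, -0.001, -0.005]
ft_force: [0.4, -0.4, 0.5]
finger_gap: -0.0001
```

Run:
```python
from h import *
to([.538,.022,.048])
```

```text
t 7.43 p [0.5332 0.0186 0.0455] xax [ 0.9996  0.0289 -0.0028] zax [-0.0031  0.0108 -0.9999] F [ 0.4 -0.4  0.5] gap -0.0001
tool shift cm [ 0.49 -0.33 -0.25]
```

Request:
jog_arm(steps=[-0.8,-0.2,0,-0.01,0,0,0,-0.8,0,0,0,0,0,0,-0.8,0,0,0,0,0,0,-0.8,0,0,0,0,0,0,-0.8,0,0,0,0,0,0,-0.8,0,0,0,0,0,0,-0.8,0,0,0,0,0,0,-0.6,0,0,0,0,0,0,-0.4,0,0,0,0,0,0,-0.3,0,0,0,0,0,0,0,0,0,0,0,0,0])

```text
time: 8.35
position: [0.4645, 0.0158, 0.0463]
eef_rot: [1.0, 0.016, -0.0, -0.001]
ft_force: [0.5, -0.1, 1.2]
finger_gap: 0.0
```

Request:
jog_arm(steps=[-0.2,0,0,0,0,0,0,0,0,0,0,0,0,0])

```text
time: 8.52
position: [0.463, 0.0158, 0.0463]
eef_rot: [1.0, 0.016, -0.0, -0.001]
ft_force: [0.2, -0.3, -0.4]
finger_gap: 0.0001
```

Request:
jog_arm(steps=[-0.2,0,0,0,0,0,0,0,0,0,0,0,0,0])

```text
time: 8.68
position: [0.461, 0.0157, 0.0463]
eef_rot: [1.0, 0.016, -0.0, -0.001]
ft_force: [1.6, 0.0, 1.6]
finger_gap: -0.0
```

Request:
jog_arm(steps=[-0.2,0,0,0,0,0,0,0,0,0,0,0,0,0])

```text
time: 8.85
position: [0.4601, 0.0157, 0.0466]
eef_rot: [1.0, 0.016, 0.001, -0.001]
ft_force: [5.9, 0.4, -4.1]
finger_gap: -0.0003
```

Request:
jog_arm(steps=[-0.2,0,0,0,0,0,0,0,0,0,0,0,0,0])

```text
time: 9.02
position: [0.4601, 0.0157, 0.0471]
eef_rot: [1.0, 0.016, 0.003, -0.001]
ft_force: [17.7, 1.0, -11.7]
finger_gap: -0.0
```

Run:
```python
from h import *
st()
v=snap('side','s3'); crop(v,'s3c',230,160,470,340,3.3)
```

```text
t 9.02 p [0.4601 0.0157 0.0471] xax [0.9995 0.0326 0.0052] zax [ 0.0051  0.003  -1.    ] F [ 17.7   1.  -11.7] gap -0.0
```

View pics/s3c.png

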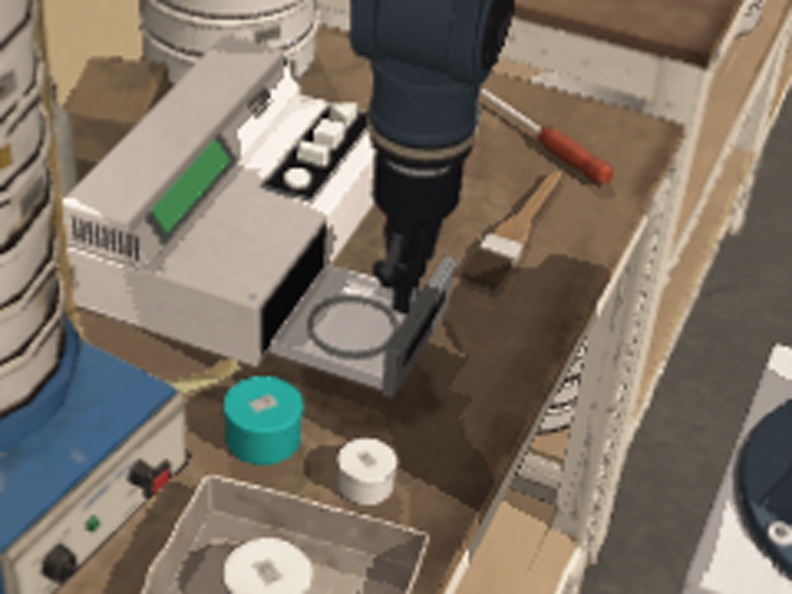

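Request:
jog_arm(steps=[0.8,0,0,0,0,0,0,0.5,0,-3,0,0,0,0,0,0,-4,0,0,0,0,0,0,-4,0,0,0,0,-1.5,0,-3,0,0,0,0,-1.5,0,-2,0,0,0,0,0,0,0,0,0,0,0])

```text
time: 9.65
position: [0.4402, 0.0146, 0.2105]
eef_rot: [1.0, 0.016, 0.002, -0.001]
ft_force: [-0.1, -0.6, 0.4]
finger_gap: -0.0001
```

Run:
```python
from h import *
st();v=snap('wrist','w5')
```

```text
t 9.65 p [0.4402 0.0146 0.2105] xax [0.9995 0.0326 0.0046] zax [ 0.0045  0.003  -1.    ] F [-0.1 -0.6  0.4] gap -0.0001
```

View pics/w5.png

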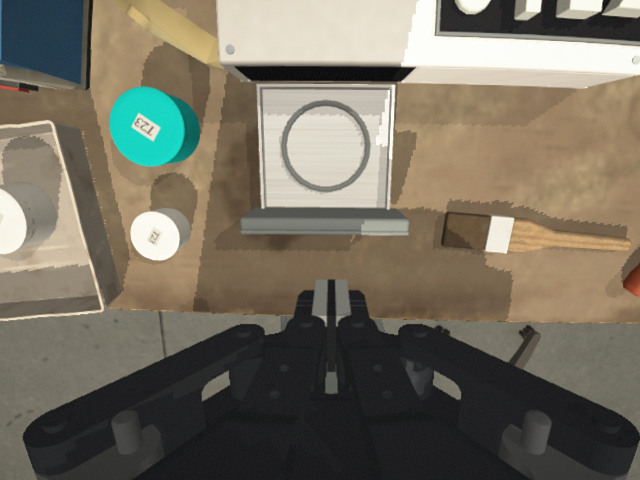

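Run:
```python
from h import *
v=load('w5')
print('seat',at_z(v,325.7,146,.017), at_d(v,326,146))
for p in [(281,146),(370,146),(326,100),(326,192)]: print(at_z(v,*p,.017))
a,b=at_z(v,241,219,.069),at_z(v,408,221,.069);print('plate',(a+b)/2)
to([.41,.338,.21])
```

```text
seat [0.50774421 0.02270677 0.017     ] [0.50778316 0.02249382 0.01296005]
[0.50646024 0.06483935 0.017     ]
[ 0.50916365 -0.01898703  0.017     ]
[0.54876733 0.02363763 0.017     ]
[0.46443057 0.02115215 0.017     ]
plate [0.44734213 0.0210798  0.069     ]
t 9.7 p [0.4407 0.0146 0.2084] xax [0.9995 0.0326 0.0033] zax [ 0.0032  0.003  -1.    ] F [-0.3 -0.6  0. ] gap 0.0003
tool shift cm [ -2.01 -32.42  -0.07]
```

Request:
jog_arm(steps=[-0.2,-2.95,0,0,0,0,1,-0.2,-2.95,0,0,0,0,1,-0.2,-2.95,0,0,0,0,1,-0.2,-2.95,0,0,0,0,1,-0.2,-2.95,0,0,0,0,1,-0.2,-2.95,0,0,0,0,1,-0.2,-2.95,0,0,0,0,1,-0.2,-2.95,0,0,0,0,1,-0.2,-2.95,0,0,0,0,1,-0.2,-2.95,0,0,0,0,1,0,-2.95,0,0,0,0,1,0,0,0,0,0,0,1,0,0,0,0,0,0,1])

```text
time: 10.78
position: [0.4048, 0.1546, 0.2299]
eef_rot: [0.989, 0.126, -0.01, -0.076]
ft_force: [-0.2, -0.3, -0.2]
finger_gap: 0.0853
```

Run:
```python
from h import *
st();v=snap('wrist','w6')
```

```text
t 10.78 p [0.4048 0.1546 0.2299] xax [ 0.9679  0.2515 -0.001 ] zax [-0.0394  0.1477 -0.9883] F [-0.2 -0.3 -0.2] gap 0.0853
```

View pics/w6.png

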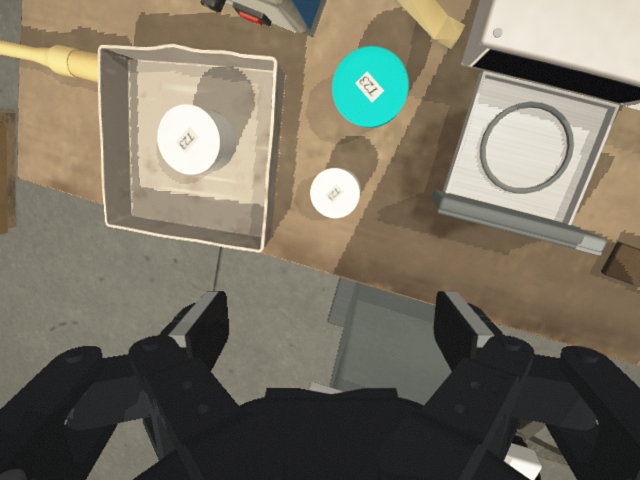

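Run:
```python
from h import *
s,R=st(); print(np.round(s['q'],3), np.round(s['joint_velocities'],2))
v=load('w6'); p=at_d(v,190,140); print(p, at_z(v,189,140,.046))
```

```text
t 10.83 p [0.4048 0.1542 0.2297] xax [ 0.968   0.2508 -0.0014] zax [-0.0395  0.1473 -0.9883] F [-1.   0.  -0.2] gap 0.0858
[ 0.253  0.073 -0.212  1.287  0.153  3.141] [-0.01  0.   -0.01 -0.   -0.   -0.  ]
[0.43313756 0.33708102 0.04546942] [0.43294814 0.33782587 0.046     ]
```

```bash
cat >> h.py <<'E'
def toyaw(yaw):
    s,R=st(); c,q=np.cos(yaw),np.sin(yaw)
    T=np.array([[c,q,0],[q,-c,0],[0,0,-1.]])
    print('rotvec tool',np.round(Rn.from_matrix(R.T@T).as_rotvec(),4)); return s,T
def toyawp(yaw,P):
    s,T=toyaw(yaw); print('then shift cm in that frame',np.round(100*T.T@(np.array(P)-s['position']),2))
E
python3 - <<'E'
from h import *
toyawp(.8,[.432,.338,.15])
E
```

```text
t 10.83 p [0.4048 0.1542 0.2297] xax [ 0.968   0.2508 -0.0014] zax [-0.0395  0.1473 -0.9883] F [-1.   0.  -0.2] gap 0.0858
rotvec tool [-0.1497 -0.0405 -0.5456]
then shift cm in that frame [ 15.08 -10.86   7.97]
```

Request:
jog_arm(steps=[0,0,0,-0.025,-0.007,-0.091,1,0,0,0,-0.025,-0.007,-0.091,1,0,0,0,-0.025,-0.007,-0.091,1,0,0,0,-0.025,-0.007,-0.091,1,0,0,0,-0.025,-0.007,-0.091,1,0,0,0,-0.025,-0.007,-0.091,1,2.5,-1.8,0.6,0,0,0,1,2.5,-1.8,0.6,0,0,0,1,2.5,-1.8,0.6,0,0,0,1,2.5,-1.8,0.6,0,0,0,1,2.5,-1.8,0.6,0,0,0,1,0,0,0,0,0,0,1])

```text
time: 11.83
position: [0.4273, 0.3098, 0.1977]
eef_rot: [0.921, 0.39, -0.001, -0.0]
ft_force: [-0.2, 0.9, -0.4]
finger_gap: 0.0854
```

Run:
```python
from h import *
toyawp(.8,[.432,.338,.10])
v=snap('wrist','w7')
```

```text
t 11.83 p [0.4273 0.3098 0.1977] xax [ 0.6952  0.7188 -0.0026] zax [-0.0026 -0.001  -1.    ] F [-0.2  0.9 -0.4] gap 0.0854
rotvec tool [-0.0012  0.0026  0.002 ]
then shift cm in that frame [ 2.35 -1.62  9.77]
```

View pics/w7.png

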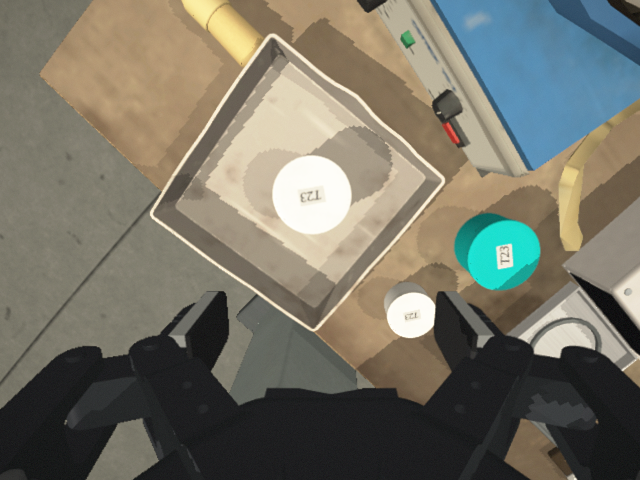

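Run:
```python
from h import *
v=load('w7'); p=at_z(v,312,194,.046); print(p)
toyawp(.8,[p[0],p[1],.012])
```

```text
[0.43416114 0.34067942 0.046     ]
t 11.88 p [0.4271 0.3078 0.1982] xax [ 0.6953  0.7187 -0.0032] zax [-0.0026 -0.0018 -1.    ] F [ 0.7 -0.5 -0.6] gap 0.0854
rotvec tool [-0.0006  0.0032  0.0019]
then shift cm in that frame [ 2.85 -1.78 18.62]
```

Request:
jog_arm(steps=[1.4,-0.9,1,0,0,0,1,1.3,-0.8,2,0,0,0,1,0,0,3,0,0,0,1,0,0,3,0,0,0,1,0,0,3,0,0,0,1,0,0,0,0,0,0,1,0,0,0,0,0,0,1])

```text
time: 12.47
position: [0.4331, 0.3361, 0.0794]
eef_rot: [0.921, 0.389, -0.002, 0.001]
ft_force: [0.4, 0.2, 0.4]
finger_gap: 0.0856
```

Run:
```python
from h import *
v=snap('wrist','w8')
toyawp(.8,[.433,.339,.012])
```

```text
t 12.52 p [0.434  0.3371 0.0809] xax [ 0.6971  0.7169 -0.0011] zax [-9.e-04 -7.e-04 -1.e+00] F [0.7 0.8 0.3] gap 0.0853
rotvec tool [-0.0002  0.0011 -0.0006]
then shift cm in that frame [ 0.07 -0.21  6.89]
```

View pics/w8.png

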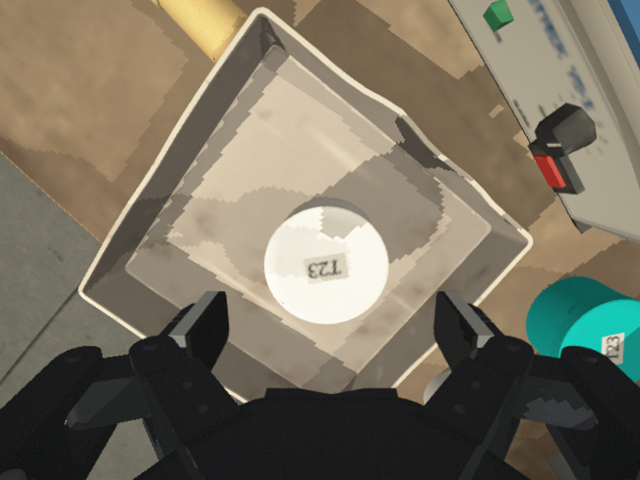

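Run:
```python
from h import *
v=load('w8'); p=at_z(v,326.5,265,.046); print(p, at_d(v,326,290))
toyawp(.8,[p[0],p[1],.012])
```

```text
[0.43455423 0.34118012 0.046     ] [0.42391645 0.33073237 0.04507608]
t 12.52 p [0.434  0.3371 0.0809] xax [ 0.6971  0.7169 -0.0011] zax [-9.e-04 -7.e-04 -1.e+00] F [0.7 0.8 0.3] gap 0.0853
rotvec tool [-0.0002  0.0011 -0.0006]
then shift cm in that frame [ 0.33 -0.25  6.89]
```

Request:
jog_arm(steps=[0.3,-0.2,2,0,0,0,1,0,0,2,0,0,0,1,0,0,1.5,0,0,0,1,0,0,1.2,0,0,0,1,0,0,0,0,0,0,1,0,0,0,0,0,0,0,0,0,0,0,0,0,0,0,0,0,0,0,0,0,0,0,0,0,0,0,0,0,0,0,0,0,0,0], force=30)

```text
time: 13.35
position: [0.4354, 0.3417, 0.0148]
eef_rot: [0.921, 0.389, 0.001, -0.0]
ft_force: [-1.7, -2.9, 9.6]
finger_gap: 0.0628
```

Run:
```python
from h import *
st();v=snap('wrist','w9')
```

```text
t 13.35 p [0.4354 0.3417 0.0148] xax [0.6967 0.7174 0.0016] zax [ 1.4e-03  9.0e-04 -1.0e+00] F [-1.7 -2.9  9.6] gap 0.0628
```

View pics/w9.png

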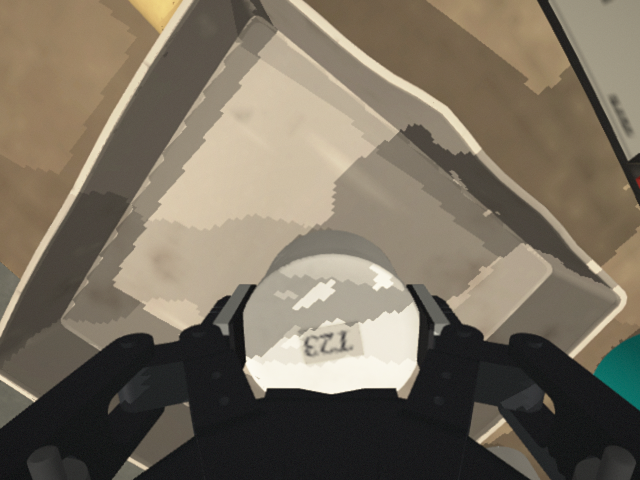

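Request:
jog_arm(steps=[0,0,-0.5,0,0,0,0,0,0,-1.5,0,0,0,0,0,0,-2.5,0,0,0,0,0,0,-3,0,0,0,0,0,0,-3,0,0,0,0,0,0,-3,0,0,0,0,0,0,0,0,0,0,0])

```text
time: 13.98
position: [0.4367, 0.3429, 0.1547]
eef_rot: [0.921, 0.39, 0.004, -0.001]
ft_force: [1.4, 0.5, -0.3]
finger_gap: 0.063
```

Run:
```python
from h import *
st();v=snap('wrist','w10');v=snap('side','s4'); crop(v,'s4c',210,200,450,380,3.3)
toyawp(.2,[.5075,.0227,.15])
```

```text
t 13.98 p [0.4367 0.3429 0.1547] xax [0.6965 0.7175 0.0078] zax [ 0.006  0.005 -1.   ] F [ 1.4  0.5 -0.3] gap 0.063
t 14.08 p [0.4352 0.3418 0.1498] xax [0.6966 0.7175 0.0024] zax [ 0.0018  0.0016 -1.    ] F [-0.3 -0.1 -0. ] gap 0.0631
rotvec tool [-6.000e-04 -2.400e-03  6.002e-01]
then shift cm in that frame [ 7.400e-01  3.271e+01 -2.000e-02]
```

View pics/w10.png

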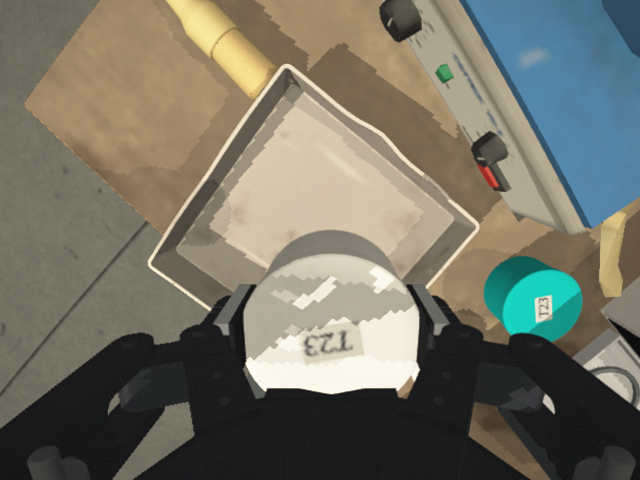

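View pics/s4c.png

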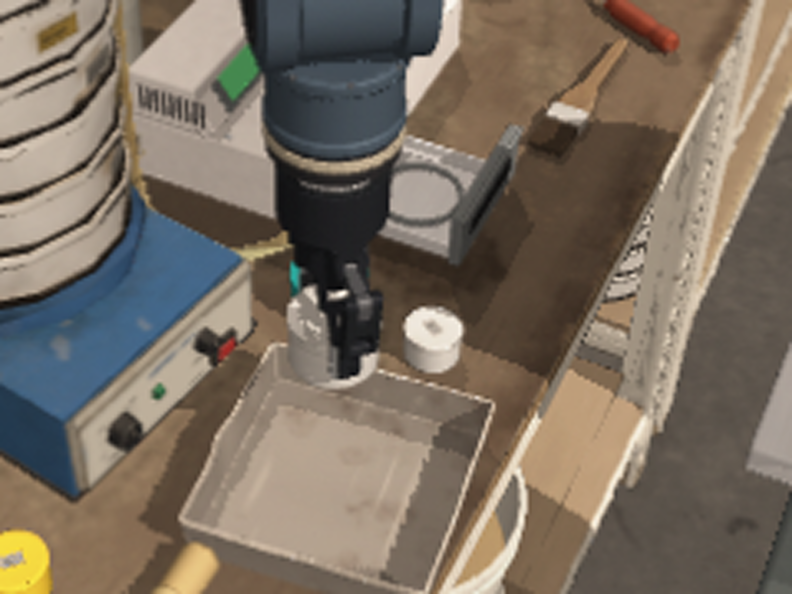

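Run:
```python
from h import *
v=load('w9'); T=np.array(ctrl.camera_info('wrist')['T_tool_cam'])
# tool-frame intersection at lid height: tool z = -(0.046-0.0148)
def tool_at(u,w,zt):
    r=T[:3,:3]@ray(v,u,w); return T[:3,3]+r*(zt-T[2,3])/r[2]
for p in [(331,254),(244,310),(420,310),(246,330),(419,330)]: print(p,np.round(tool_at(*p,-.0312)*1000,1))
```

```text
(331, 254) [ 31.1  -0.  -31.2]
(244, 310) [ 10.3 -30.8 -31.2]
(420, 310) [ 10.3  31.5 -31.2]
(246, 330) [  2.4 -30.7 -31.2]
(419, 330) [  2.4  31.7 -31.2]
```

Request:
jog_arm(steps=[-1.62,2.49,0,0,0,0,0,-1.62,2.49,0,0,0,0,0,-1.62,2.49,0,0,0,0,0,-1.62,2.49,0,0,0,0,0,-1.62,2.49,0,0,0,0,0,-1.62,2.49,0,0,0,0,0,-1.62,2.49,0,0,0,0,0,-1.62,2.49,0,0,0,0,0,-1.62,2.49,0,0,0,0,0,-1.62,2.49,0,0,0,0,0,-1.62,2.49,0,0,0,0,0,0,0,0,0,0,0.12,0,0,0,0,0,0,0.12,0,0,0,0,0,0,0.12,0,0,0,0,0,0,0.12,0,0,0,0,0,0,0.12,0,0,0,0,0,0,0,0])

```text
time: 15.5
position: [0.5062, 0.0224, 0.1471]
eef_rot: [0.995, 0.097, -0.001, 0.0]
ft_force: [0.6, -0.4, 0.1]
finger_gap: 0.0628
```

Run:
```python
from h import *
v=snap('wrist','w11'); toyawp(.2,[.5075,.0227,.025])
```

```text
t 15.55 p [0.5063 0.0225 0.1472] xax [ 0.9797  0.2007 -0.0024] zax [-2.3e-03 -8.0e-04 -1.0e+00] F [-0.4 -0.6 -1.1] gap 0.0631
rotvec tool [0.0003 0.0024 0.0021]
then shift cm in that frame [ 0.12  0.   12.22]
```

View pics/w11.png

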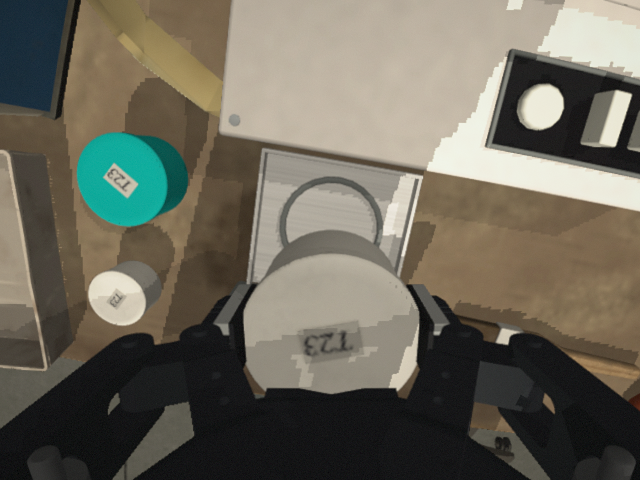

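Request:
jog_arm(steps=[0.3,0,2.5,0,0,0,0,0,0,3,0,0,0,0,0,0,3,0,0,0,0,0,0,2,0,0,0,0,0,0,1,0,0,0,0,0,0,0,0,0,0,0,0,0,0,0,0,0,0])

```text
time: 16.13
position: [0.5096, 0.023, 0.0331]
eef_rot: [0.995, 0.101, -0.001, 0.0]
ft_force: [-0.1, -0.7, 0.1]
finger_gap: 0.0627
```

Run:
```python
from h import *
v=snap('side','s5'); crop(v,'s5c',280,180,440,300,5); toyawp(.2,[.5095,.0227,.025])
```

```text
t 16.18 p [0.5103 0.0231 0.0338] xax [ 9.797e-01  2.004e-01 -2.000e-04] zax [-0.e+00 -7.e-04 -1.e+00] F [-0.5  0.5 -0.9] gap 0.0628
rotvec tool [0.0007 0.0002 0.0018]
then shift cm in that frame [-0.08  0.02  0.88]
```

View pics/s5c.png

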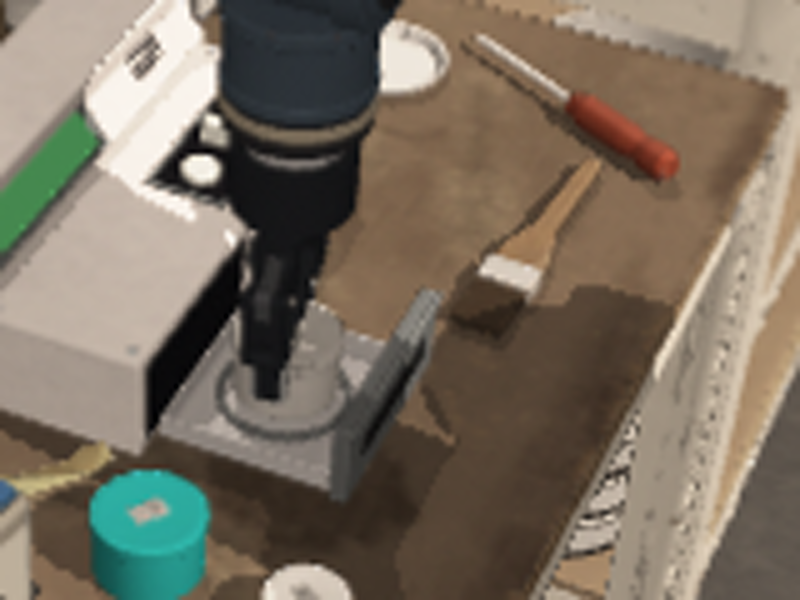

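The tin sits centred just above the ring at about crop (285,390). I'll lower it the last bit.

Request:
jog_arm(steps=[0,0,0.4,0,0,0,0,0,0,0.3,0,0,0,0,0,0,0,0,0,0,0])

```text
time: 16.43
position: [0.5097, 0.023, 0.0258]
eef_rot: [0.995, 0.1, -0.0, 0.0]
ft_force: [0.4, 0.1, -0.5]
finger_gap: 0.0631
```

Request:
jog_arm(steps=[0,0,0.15,0,0,0,0,0,0,0,0,0,0,0])

```text
time: 16.6
position: [0.5104, 0.0231, 0.0249]
eef_rot: [0.995, 0.1, 0.0, 0.0]
ft_force: [0.4, 0.5, 4.2]
finger_gap: 0.0631
```

Request:
jog_arm(steps=[0,0,0.1,0,0,0,0,0,0,0,0,0,0,0])

```text
time: 16.77
position: [0.5114, 0.0231, 0.0248]
eef_rot: [0.995, 0.1, 0.001, 0.0]
ft_force: [-0.2, 0.0, 15.9]
finger_gap: 0.0631
```

Request:
jog_arm(steps=[0,0,-0.15,0,0,0,0,0,0,0,0,0,0,0.9,0,0,0,0,0,0,0.9,0,0,0,0,0,0,0.9,0,0,0,0,0,0,0.9,0,0,0,0,0,0,0.9])

```text
time: 17.27
position: [0.5094, 0.023, 0.0245]
eef_rot: [0.995, 0.1, -0.001, 0.0]
ft_force: [-0.2, 1.3, -0.5]
finger_gap: 0.077
```

Request:
jog_arm(steps=[0,0,-1,0,0,0,0.9,0,0,-2,0,0,0,0.9,0,0,-3,0,0,0,0.9,0,0,-3,0,0,0,0.9,-2,0,-3,0,0,0,0.5,-2,0,-2,0,0,0,0,0,0,0,0,0,0,0])

```text
time: 17.85
position: [0.4699, 0.0148, 0.1695]
eef_rot: [0.995, 0.1, 0.002, 0.001]
ft_force: [1.5, 0.6, 1.6]
finger_gap: 0.0415
```

Run:
```python
from h import *
v=snap('wrist','w12'); toyawp(.1,[.39,.0205,.16])
v=snap('side','s6'); crop(v,'s6c',280,180,440,300,5)
```

```text
t 17.9 p [0.4707 0.015  0.1676] xax [0.9801 0.1986 0.0026] zax [ 2.8e-03 -6.0e-04 -1.0e+00] F [ 0.4  0.2 -1.5] gap 0.0338
rotvec tool [ 0.001  -0.0027  0.1   ]
then shift cm in that frame [-7.97 -1.35  0.76]
```

View pics/w12.png

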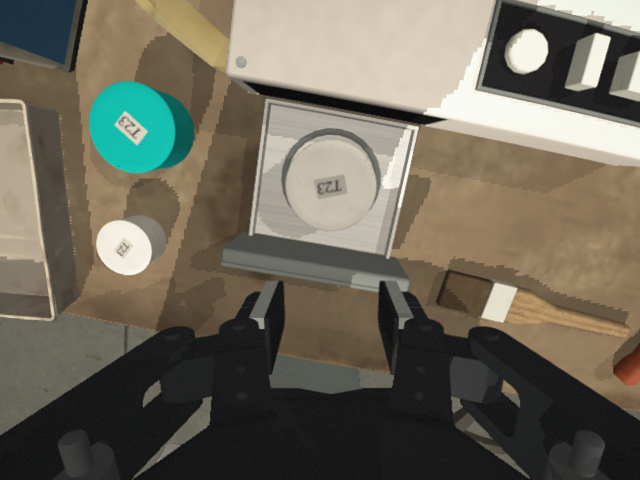

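View pics/s6c.png

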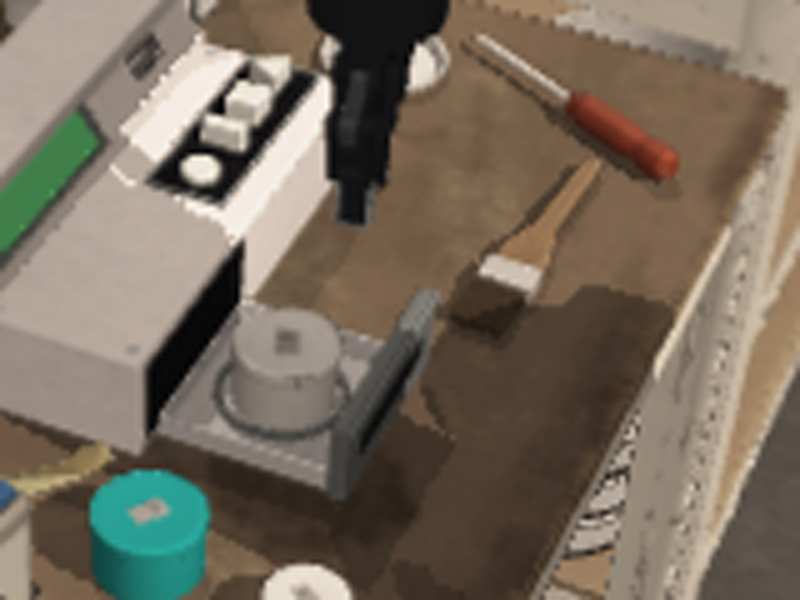

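Request:
jog_arm(steps=[0,0,0,0,0,0.065,0,0,0,0,0,0,0.065,0,-2.5,-0.33,0,0,0,0,0,-2.5,-0.33,0,0,0,0,0,-2.5,-0.33,0.5,0,0,0,0,0,0,3,0,0,0,0,0,0,3.5,0,0,0,0,0,0,3.5,0,0,0,0,0,0,3,0,0,0,0,0,0,0,0,0,0,0,0,0,0,0,0,0,0])

```text
time: 18.87
position: [0.3936, 0.0197, 0.0291]
eef_rot: [0.999, 0.035, -0.003, 0.0]
ft_force: [0.1, 0.1, 0.1]
finger_gap: -0.0003
```

Run:
```python
from h import *
toyawp(.07,[.429,.0205,.032])
```

```text
t 18.87 p [0.3936 0.0197 0.0291] xax [ 0.9975  0.0703 -0.0052] zax [-5.2e-03 -9.0e-04 -1.0e+00] F [0.1 0.1 0.1] gap -0.0003
rotvec tool [0.0005 0.0052 0.0004]
then shift cm in that frame [ 3.54  0.17 -0.29]
```

Request:
jog_arm(steps=[1,0.05,-0.2,0,0,0,0,1,0.05,0,0,0,0,0,0.8,0.04,0,0,0,0,0,0.5,0.03,0,0,0,0,0,0.5,0.03,0,0,0,0,0,0.5,0.03,0,0,0,0,0,0.7,0.04,0,0,0,0,0,0.8,0.04,0,0,0,0,0,0.8,0.04,0,0,0,0,0,0.8,0.04,0,0,0,0,0,0.8,0.04,0,0,0,0,0,0.8,0.04,0,0,0,0,0,0.8,0.04,0,0,0,0,0,0.8,0.04,0,0,0,0,0,0.8,0.04,0,0,0,0,0,0.7,0.03,0,0,0,0,0,0.5,0.02,0,0,0,0,0,0,0,0,0,0,0,0,0,0,0,0,0,0,0])

```text
time: 20.45
position: [0.5211, 0.0221, 0.0316]
eef_rot: [0.999, 0.035, -0.001, 0.0]
ft_force: [-2.2, 0.9, 0.8]
finger_gap: 0.0002
```

Run:
```python
from h import *
toyawp(.07,[.541,.0225,.032]); v=snap('side','s7'); crop(v,'s7c',240,160,440,310,4)
```

```text
t 20.45 p [0.5211 0.0221 0.0316] xax [ 0.9975  0.0702 -0.0013] zax [-1.3e-03 -8.0e-04 -1.0e+00] F [-2.2  0.9  0.8] gap 0.0002
rotvec tool [0.0008 0.0013 0.0002]
then shift cm in that frame [ 1.99  0.1  -0.04]
```

View pics/s7c.png

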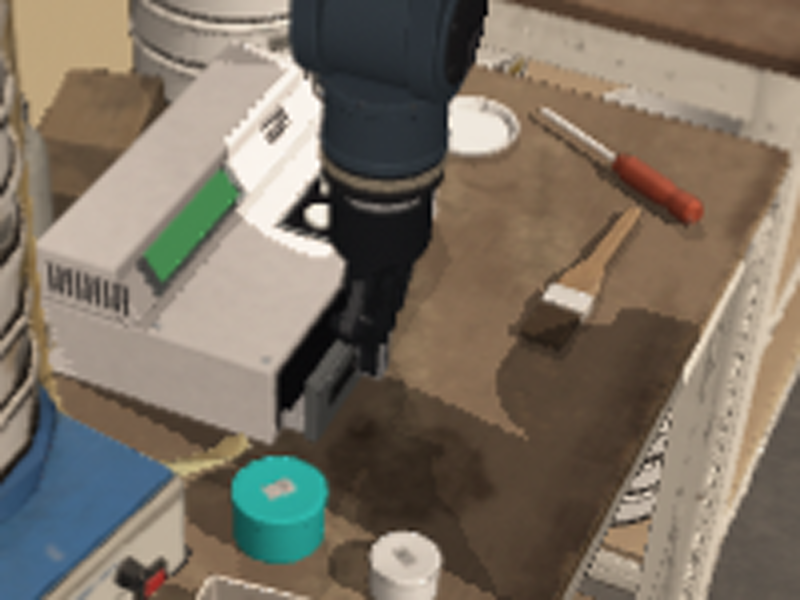

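Request:
jog_arm(steps=[0.6,0.03,0,0,0,0,0,0.5,0.03,0,0,0,0,0,0.4,0.02,0,0,0,0,0,0.3,0.02,0,0,0,0,0,0,0,0,0,0,0,0])

```text
time: 20.92
position: [0.5395, 0.0224, 0.0316]
eef_rot: [0.999, 0.035, -0.001, 0.0]
ft_force: [-2.3, 0.9, -0.9]
finger_gap: 0.0001
```

Request:
jog_arm(steps=[0.15,0,0,0,0,0,0,0,0,0,0,0,0,0])

```text
time: 21.08
position: [0.5406, 0.0225, 0.0316]
eef_rot: [0.999, 0.035, -0.001, 0.0]
ft_force: [-2.7, 1.1, -1.6]
finger_gap: 0.0002
```

Request:
jog_arm(steps=[0.15,0,0,0,0,0,0,0,0,0,0,0,0,0])

```text
time: 21.25
position: [0.5414, 0.0225, 0.0316]
eef_rot: [0.999, 0.035, -0.001, 0.0]
ft_force: [-7.3, 0.5, 1.5]
finger_gap: 0.0002
```

Request:
jog_arm(steps=[0.1,0,0,0,0,0,0,0,0,0,0,0,0,0])

```text
time: 21.42
position: [0.5415, 0.0225, 0.0315]
eef_rot: [0.999, 0.035, -0.002, 0.0]
ft_force: [-13.2, 0.1, 7.2]
finger_gap: 0.0002
```

Request:
jog_arm(steps=[-0.5,0,0,0,0,0,0,-1,0,0,0,0,0,0,-2,0,0,0,0,0,0,-2,0,0,0,0,0,0,-2.5,0,0,0,0,0,0,0,0,-3,0,0,0,0,0,0,-3,0,0,0,0,0,0,-3,0,0,0,0,0,0,-3,0,0,0,0,0,0,0,0,0,0,0])

```text
time: 22.25
position: [0.4664, 0.0171, 0.1574]
eef_rot: [0.999, 0.035, 0.004, 0.0]
ft_force: [1.2, -0.6, 0.6]
finger_gap: -0.0003
```

Run:
```python
from h import *
st()
v=snap('wrist','w13');v=snap('side','s8'); crop(v,'s8c',240,160,440,310,4)
v=load('w13')
```

```text
t 22.25 p [0.4664 0.0171 0.1574] xax [0.9975 0.0701 0.0075] zax [ 7.5e-03 -7.0e-04 -1.0e+00] F [ 1.2 -0.6  0.6] gap -0.0003
```

View pics/w13.png

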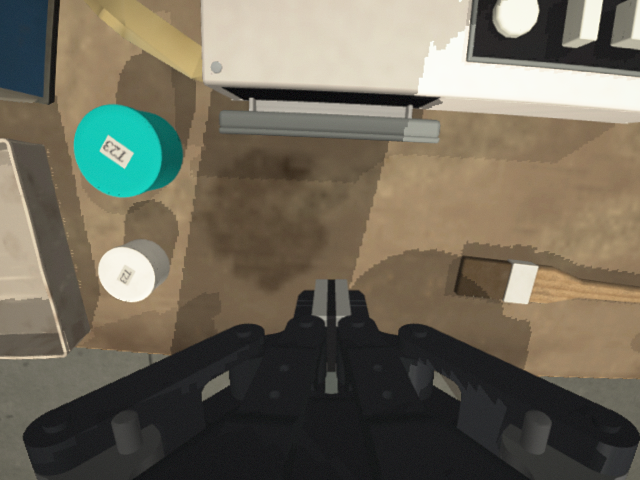

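View pics/s8c.png

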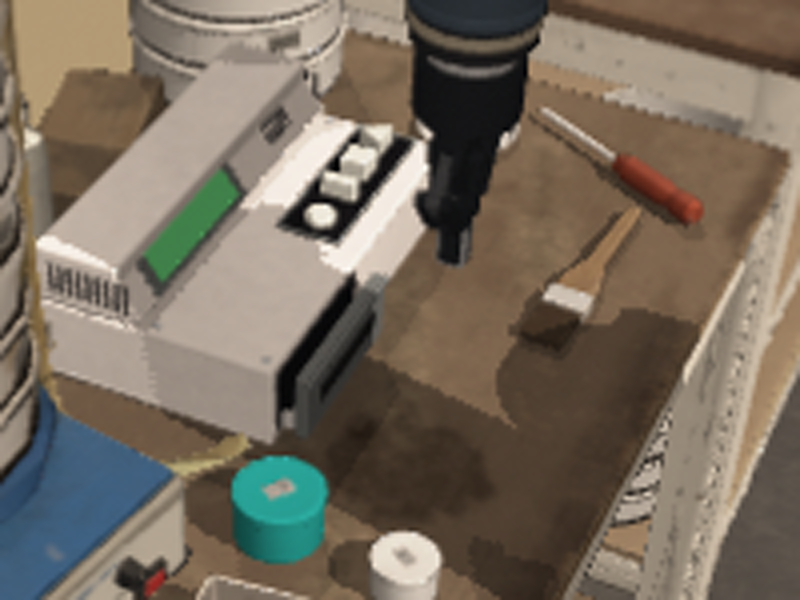

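Request:
jog_arm(steps=[0,0,-1,0,0,0,0,0,0,-1,0,0,0,0,0,0,0,0,0,0,0,0,0,0,0,0,0,0,0,0,0,0,0,0,0,0,0,0,0,0,0,0,0,0,0,0,0,0,0,0,0,0,0,0,0,0])

```text
time: 23.02
position: [0.4632, 0.0172, 0.1715]
eef_rot: [0.999, 0.035, -0.001, 0.0]
ft_force: [-0.1, -0.7, -0.4]
finger_gap: 0.0
```

Run:
```python
from h import *
v=load('w13'); print('plate front/back top edge',at_z(v,328,133,.069),at_z(v,328,112,.069))
v=snap('wrist','w14'); crop(v,'w14c',180,40,480,190,2.6)
for n,u in [('front',0)]: print(ctrl.get_state()['position'])
s=snap('side','s9')
print('round',at_d(s,320,214), 'img diff', np.abs(s['im'][225:275,300:345].astype(int)-load('s8')['im'][225:275,300:345]).mean())
```

```text
plate front/back top edge [0.54133977 0.02457037 0.069     ] [0.55418978 0.02545003 0.069     ]
[0.46323664 0.01718911 0.17151263]
round [ 0.60963855 -0.07174147  0.0830964 ] img diff 0.8647407407407407
```

View pics/w14.png

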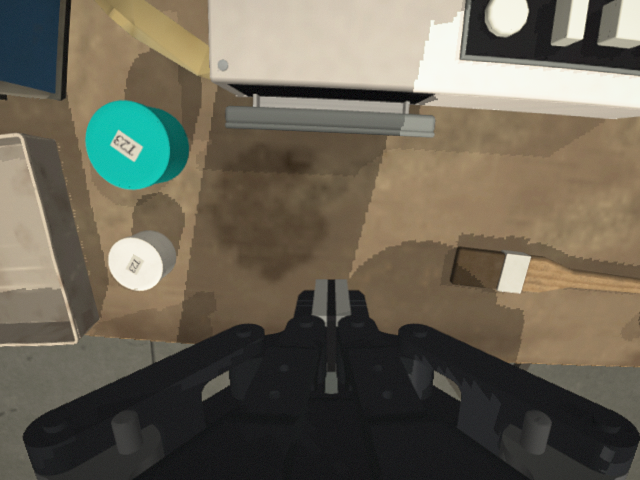

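The drawer front is back at its shut position: plate back at x=0.554, 13 mm clear of the case. It has held there for about 1 s. The round key is down and the other three are up.

```bash
python3 -c "
from rig import ctrl
print(ctrl.finish_job(), ctrl.get_state()['time'])"
```

```text
the job is handed in; nothing more can be done
the job is handed in; nothing more can be done
```

The moisture meter is ready: round key down, the tin in the drawer's ring, and the drawer shut. I handed the job in at about 23 s of the 64 s allowed; no verdict is reported.

- **Keys:** I pressed the round key to its stop at about 19 N. Afterwards its cap measured 82 mm high (latched), and the square key had sprung up to 93 mm.
- **Drawer out:** I pushed the front in to release it, then drew the drawer from behind its plate to the stop.
- **Tin:** I picked the larger white tin out of the pan and set it in the ring. Wrist and side pictures showed it upright and well centred.
- **Drawer shut:** I pushed the drawer in to its stop at about 13 N and backed off. The plate stood 13 mm clear of the case, as when shut at the start, and had not moved about 0.8 s later.
- **Final state:** The arm was clear and touching nothing. The tin can't be seen once the drawer is shut, so its final pose inside was not checked. The pan and the other things looked undisturbed in the pictures, though I did not measure them again.

**One fault on the way:** going to the pan, the last joint reached its range limit at 3.14 rad. The arm stopped short and tilted by about 0.15 rad, well above the bench. I turned the tool and went on, with no contact seen.

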